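# Set the strip-cutting jig to its widest strip

### The job

Set the glass-strip jig for its widest strip. Push the stop turret round by its rods, click by click, until the shortest of the four rods points at the fence; then push the fence back along its groove until its bumper is snug against that rod. Only push, gently: grip neither the rods nor the fence, do not lift the fence out of its groove, and leave the glass cutter, the solder spool and the pliers where they are.

Things in the scene. Friction and masses are not known exactly. Their poses are not given: they have to be found in the camera images.
- jig: Bed of the jig, fixed to the table: dark board, top 16 mm above the table, spanning x -170..+180, y -115..+115 mm of its frame, a 23 mm wide groove along y = 0. Origin at table height; +x runs along the groove from fence to turret, +z up. A scoring guide (24 mm wide, top 31 mm up) bridges the board across y at x = -140. Low detent housing behind the turret: x 117..173, |y| < 25, top 34 mm up.
- turret_axis (a point): Point on the vertical axis of the turret, level with the rods' centre lines (46 mm above the table); x = 105 mm, y = 0 in the jig's frame, axes as the jig's. The turret is a hub of 33 mm diameter, top 64 mm above the table, with four level, round-ended steel rods of 11 mm diameter at 90 degrees to each other. Dots on the hub beside each rod: one (shortest) to four (longest).
- turret (a joint): Turret angle, counter-clockwise from above, endless; rests (clicks) at multiples of pi/2. At 0 or whole turns the shortest rod points at the fence. Rods at 0, axis to tip: 34 mm to jig -x, 52 to -y, 62 to +x, 72 to +y. Pushed sideways 40 mm out, a rod resists with 4 to 9 N; past 45 degrees it snaps on to the next click, before that it snaps back. It may still be settling into a click at the start.
- short_tip (a point): Tip of the shortest rod (34 mm from the turret's axis, 46 mm above the table); turns with the turret.
- fence: Fence, about 0.45 kg: aluminium angle across the groove on a steel tongue (125 x 20 x 7.5 mm) lying loose in the groove; slides along jig x with some 1 to 5 N. Front plate 170 mm long (y), 6 mm thick, 16.5 to 56.5 mm above the table, its front side at x = -8 mm of this frame; low foot and bumper block behind it. Origin under the tongue, 8 mm above the table; +x to the turret.
- fence_front (a point): Middle of the upper front edge of the fence's front plate, on the side away from the turret (the side to push on), 56.5 mm above the table.
- bumper_face (a point): Centre of the flat face of the fence's bumper (16 mm diameter), which meets the tip of the rod that points at it; 46 mm above the table, 32 mm behind the fence's front side.
- glass_cutter: Brass glass cutter, 151 x 17 x 17 mm, lying loose beside the bed; leave it alone.
- solder_spool: Spool of solder, 60 mm diameter, 45 mm high, standing loose beside the bed; leave it alone.
- grozing_pliers: Blue-handled flat pliers, 192 x 64 x 12 mm, lying loose beyond the scoring guide; leave them alone.

How it is judged:
By the outcome, as a careful person would: the job done as asked, in the order asked, and still so for the second after the job is handed in, with the robot touching nothing.
It also fails if it takes over 67 s, if anything falls off the work surface, if the arm or the gripper's body presses on something with over 40 N, if the wrist force passes 120 N, or if a joint passes its speed limit or range.

### The arm

A 7-joint arm with a two-finger parallel gripper is mounted at the origin on a cart in front of the work surface, level with it; the furniture and walls round the work are solid. World frame = base frame: x ahead of the robot, y to its left, z up, the work surface at z = 0. Lengths are in m, angles in rad, forces in N, time in s.
With the tool pointing down it reaches from about 0.4 to 0.9 m from the base axis. Payload 5.6 kg.
Tool frame: the origin (TCP) lies midway between the tips of the shut fingers; the grasp point (between the pads) lies 19 mm behind it; z points along the fingers, y is the line along which they close (so a half turn about z gives the same grasp; the last joint's range is limited). The gripper opens to 92 mm and grips with 3 to 60 N. Pads are 20 mm wide; open, the fingers measure 128 mm over their backs; the gripper's body (75 mm by 189 mm) begins 69 mm behind the grasp point.
Start: joints at [-1.279, 0.468, -0.012, 1.603, 0.006, 1.071, -0.056], TCP at [0.214, 0.614, 0.215] pointing down, gripper open.
Joint ranges: [-2.53, 2.53], [-0.31, 2.02], [-1.57, 1.55], [0.28, 2.44], [-1.29, 4.43], [0.15, 1.84], [-2.92, 2.92]. Speed limits (rad/s): [2.57, 2.57, 3.14, 3.14, 3.14, 3.14, 3.14].

### API

Orientations are given as a rotation vector (axis times angle).
In Python, from workcell import env, viewer gives the robot as it stands.
- The arm moves only by the tool apply_moves, never from a script. Its argument "steps" is a list of rows, each an object with "delta_pos": the shift along the tool's x, y, z in mm, a list of three; "turn": the turn, a rotation vector about the tool's x, y, z in rad, a list of three. In form: [{"delta_pos": [x, y, z], "turn": [wx, wy, wz]}, ...]. A call has 1 to 5 rows; each row is the pose to reach, as a shift and turn from the pose commanded when the call began, along the tool's axes at that moment; what a row does not reach only later rows make up. A row lasts 1/8 s, in which the tool goes at most 62.5 mm and 10.7 degrees, less where a joint would pass 70% of its speed; a pose out of reach is approached as far as the arm can. A call with a gripper value outside its range is refused whole. "grip" is the opening in per cent of the stroke, from 0 (shut) to 100 (fully open), set as the call begins (left out, the last holds). The fingers move at their own pace and stop on an object; "force" is the grip in N (left out, the last holds). Time passes only in rows, so rows that repeat a pose let the fingers close. It gives the time, the measured TCP pose, the force, the opening and the grip force at its end, in the units of the state.
- env.get_state(): the state, without advancing time (a new reading comes with each control period).
- viewer.snapshot(name): name is "scene" or "top"; returns (picture, depth): 420x560x3 uint8, blue, green, red; 420x560 float32, m along the optical axis (not along the pixel's ray), 0 where there is no reading.
- viewer.get_calibration(name): a dict with "K" (3x3 intrinsics, pixels), "k1" (the pictures are not rectified: a ray, as slopes to the right and down, at radius r is drawn at 1 + k1 r^2 times it, then the intrinsics apply), "xyz" and "orientation" of the camera in the world. Camera axes: x right, y down, z forward; pixel columns grow to the right and rows downward; lengths in m; the calibration is good to about 2 mm. A picture is of the moment at which its call begins. get_calibration takes no time and is no camera call.
- env.close_job(): hands the job in; it is judged then, once.
Trained networks look in the newest picture that a camera, given by its name, has taken for a name from the list of things; names that differ only in an ending like _2 or _b are one class to them, and where a whole thing is asked for, a point or a joint stands for the part that bears it (a point fixed in the world has none). Each returns a list of dicts, best first, with "score" (0 to 1); they miss things now and then, are a little off and sometimes report something else, mostly with a low value. They report only what shows in the picture. A call takes as long as a camera call.
- viewer.silhouettes(query, camera): "region" (420x560 bool, what is visible of it).
- viewer.tip_of(query, camera): "xyz" ([x, y, z] in m, in world coordinates, good to about 4 mm: a listed point, or the origin of a listed thing).
The state is a dict: "t": time; "joint_pos": joint angles; "qvel": joint speeds; "joint_efforts": joint torques, N m; "ee_pos": TCP position; "orientation": TCP orientation; "force": force on the tool from outside, world axes, zero at the start; "moment": the same for the moment, N m; "gripper_width": finger opening in m; "grip_force": force on a finger pad.
Only numpy, scipy, OpenCV 4.12 (cv2) and the standard library are available. Lean on these libraries where they do the work, as an engineer would, in place of code of your own. Each camera call takes 0.05 s, during which the arm holds its last target. There are 200 camera calls.

## Working session

There is one attempt and no reset: what is moved stays moved. The work goes in short steps, Python scripts to look and compute and a tool call to move; the robot and the scene stay as the last step left them, time stands still between calls to the robot, and variables do not carry over. Pictures are saved under pics/ and viewed, at most 10 in all, crops included, and the job is handed in when it is done.

Besides the shell and the picture viewer there is one more tool, called after "Request:" in YAML: its name, and indented under it one key for each argument. apply_moves: Moves the arm, as the interface text tells. Its arguments: {"type":"object","properties":{"steps":{"type":"array","items":{"type":"object","properties":{"delta_pos":{"type":"array","items":{"type":"number"}},"turn":{"type":"array","items":{"type":"number"}}}}},"grip":{"type":"number"},"force":{"type":"number"}},"required":["steps"]}

```bash
mkdir -p pics
cat > h.py <<'E'
from workcell import env, viewer
import numpy as np, cv2
from scipy.spatial.transform import Rotation as R
def tips(names,cams=("top","scene")):
    for c in cams:
        viewer.snapshot(c)
        for n in names:
            try:
                for d in viewer.tip_of(n,c)[:2]: print(c,n,round(float(d["score"]),2),np.round(d["xyz"],4))
            except Exception as e: print(c,n,e)
def st():
    s=env.get_state(); print({k:np.round(s[k],4).tolist() for k in("t","ee_pos","orientation","force","gripper_width")})
    return s
E
python3 - <<'E'
from h import *
s=st(); print(R.from_rotvec(s["orientation"]).as_matrix().round(3))
for c in("scene","top"):
    im,d=viewer.snapshot(c); cv2.imwrite(f"pics/{c}0.png",im); k=viewer.get_calibration(c);print(c,k)
    for n in("jig","turret_axis","short_tip","fence","fence_front","bumper_face","glass_cutter","solder_spool","grozing_pliers"):
        for q in viewer.tip_of(n,c)[:2]: print(c,n,round(float(q["score"]),2),np.round(q["xyz"],4))
print(env.get_state()["t"])
E
```

```text
{'t': 0.0, 'ee_pos': [0.2135, 0.6133, 0.2137], 'orientation': [-0.5234, -3.0975, 0.0027], 'force': [-0.0401, 0.7844, 0.1014], 'gripper_width': 0.0919}
[[-0.944  0.329 -0.   ]
 [ 0.329  0.944 -0.002]
 [-0.    -0.002 -1.   ]]
scene {'K': array([[491.71199024,   0.        , 280.59181258],
       [  0.        , 491.71199024, 202.28635632],
       [  0.        ,   0.        ,   1.        ]]), 'k1': -0.17772871891062317, 'xyz': array([-0.1729877 , -0.74806614,  0.50136128]), 'orientation': array([-1.83687645,  0.79733269, -0.52029372])}
scene jig 0.74 [5.455e-01 1.040e-02 4.000e-04]
scene turret_axis 0.8 [0.5548 0.1115 0.0466]
scene short_tip 0.59 [0.5236 0.1216 0.0481]
scene fence 0.63 [ 0.5343 -0.0467  0.0104]
scene fence 0.16 [ 0.5299 -0.0561  0.0574]
scene fence_front 0.9 [ 0.5341 -0.0586  0.0579]
scene fence_front 0.6 [ 0.6932  0.0009 -0.0024]
scene bumper_face 0.75 [ 0.5367 -0.0344  0.0431]
scene glass_cutter 0.72 [ 6.908e-01  4.000e-04 -2.000e-04]
scene solder_spool 0.69 [ 3.920e-01  1.503e-01 -3.000e-04]
scene grozing_pliers 0.71 [ 5.112e-01 -2.422e-01  4.000e-04]
scene grozing_pli
[... 160 characters left out ...]
       ,   0.        ,   1.        ]]), 'k1': -0.07018088567515005, 'xyz': array([ 0.47380205, -0.04344511,  1.13180185]), 'orientation': array([-2.19514573,  2.18420072, -0.09382399])}
top jig 0.74 [5.43e-01 1.32e-02 4.00e-04]
top turret_axis 0.96 [0.558  0.1148 0.0501]
top turret_axis 0.23 [6.941e-01 3.900e-03 2.000e-04]
top short_tip 0.97 [0.5235 0.122  0.0495]
top short_tip 0.5 [ 0.5118 -0.239  -0.0015]
top fence 0.93 [ 0.5334 -0.0481  0.0031]
top fence_front 0.63 [ 0.5316 -0.0624  0.0618]
top bumper_face 0.69 [ 0.5402 -0.0307  0.0478]
top glass_cutter 0.7 [6.927e-01 2.200e-03 4.000e-04]
top solder_spool 0.82 [ 0.3902  0.1512 -0.0006]
top grozing_pliers 0.97 [ 0.5106 -0.2376 -0.0014]
1.0
```

View pics/top0.png

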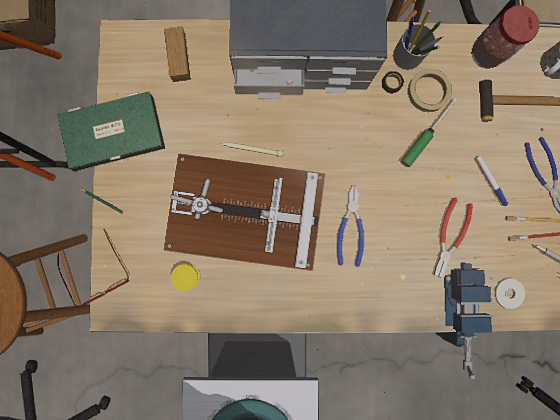

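View pics/scene0.png

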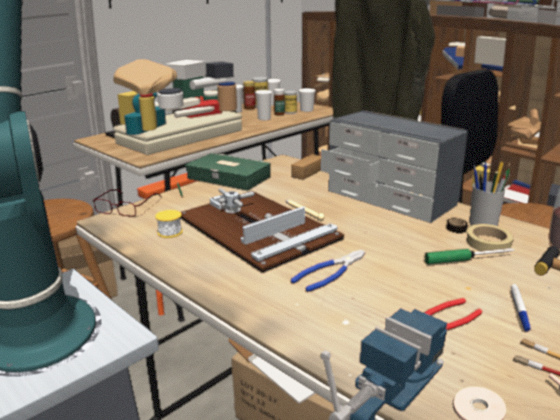

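The top view shows the jig with the turret at about px (200,205), the fence plate at x≈273 and the scoring guide at x≈308. The scene view agrees. The short rod seems to point to the near side (jig +y), so I expect one CCW click. I'll check this on a fresh close crop and fit the jig pose.

Run:
```python
from h import *
P={}
for c in("top","scene"):
    im,d=viewer.snapshot(c)
    if c=="top": a=cv2.resize(im[150:265,160:320],None,fx=5,fy=5,interpolation=cv2.INTER_CUBIC)[:600]; cv2.imwrite("pics/c1.png",a)
    for n in("jig","turret_axis","short_tip","fence","fence_front","bumper_face"):
        q=viewer.tip_of(n,c)
        if q: P.setdefault(n,[]).append(q[0]["xyz"]); print(c,n,np.round(q[0]["xyz"],4))
m={k:np.mean(v,0) for k,v in P.items()}
A=np.array([m[k][:2] for k in("jig","turret_axis","fence","fence_front","bumper_face")])
cen=A.mean(0); u=np.linalg.svd(A-cen)[2][0]; u*=np.sign(u[1])
v=np.array([-u[1],u[0]]); print("yaw",np.degrees(np.arctan2(u[1],u[0])),"u",u)
T=m["turret_axis"][:2]; T2=cen+u*((T-cen)@u); print("axis",T,T2,[ (k,np.round([(m[k][:2]-T)@u,(m[k][:2]-T)@v],4)) for k in m])
st()
```

```text
top jig [5.419e-01 1.320e-02 2.000e-04]
top turret_axis [0.5595 0.1116 0.0487]
top short_tip [0.5218 0.1229 0.044 ]
top fence [ 0.5349 -0.0503  0.0039]
top fence_front [ 0.5318 -0.06    0.0595]
top bumper_face [ 0.5374 -0.0306  0.0484]
scene jig [ 0.5426  0.0116 -0.0014]
scene turret_axis [0.5577 0.1136 0.0468]
scene short_tip [0.5252 0.1206 0.045 ]
scene fence [ 0.534  -0.0481  0.0101]
scene fence_front [ 0.5334 -0.0597  0.0582]
scene bumper_face [ 0.5386 -0.0296  0.0444]
yaw 81.58228188533134 u [0.14638894 0.98922711]
axis [0.5586 0.1126] [0.55826894 0.11264899] [('jig', array([-0.1015,  0.0015])), ('turret_axis', array([0., 0.])), ('short_tip', array([0.0039, 0.0361])), ('fence', array([-0.1636,  0.0002])), ('fence_front', array([-0.1744,  0.0005])), ('bumper_face', array([-0.1442, -0.0005]))]
{'t': 1.7, 'ee_pos': [0.2136, 0.6139, 0.2146], 'orientation': [0.5236, 3.0976, 0.0], 'force': [0.5525, -0.1898, 0.2193], 'gripper_width': 0.0919}
```

View pics/c1.png

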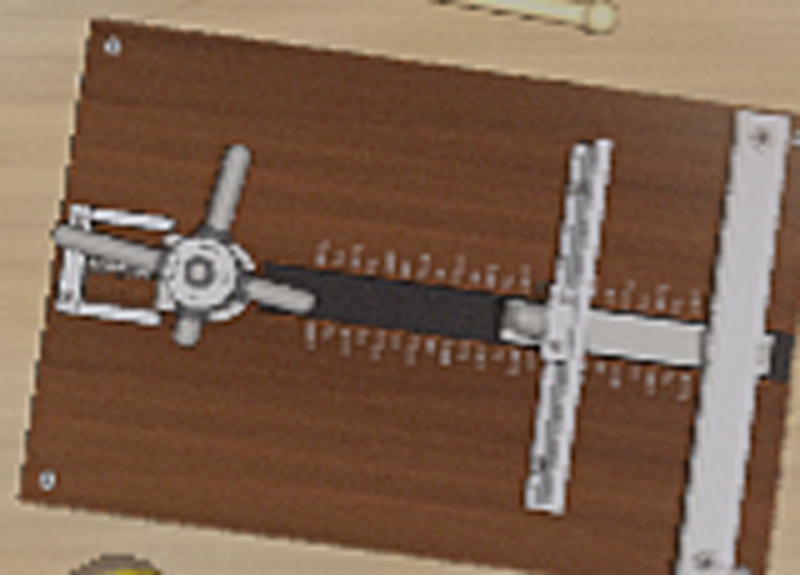

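The crop confirms it: the short rod points down (jig +y, px 187,335) and the 52 mm rod at the fence, with the turret about 6° off its click. One CCW click is needed. I'll push the 52 mm rod toward jig −y with the shut fingers.

Request:
apply_moves:
  grip: 0
  steps:
    - {"delta_pos":[-30,-26,0]}
    - {"delta_pos":[-75,-66,0]}
    - {"delta_pos":[-120,-106,0]}
    - {"delta_pos":[-165,-146,0]}
    - {"delta_pos":[-210,-186,0]}

```text
invalid input at $.steps[0]: expected keys delta_pos, turn
```

Request:
apply_moves:
  steps:
    - {"delta_pos":[-45,-40,0]}
    - {"delta_pos":[-90,-80,0]}
    - {"delta_pos":[-135,-120,10]}
    - {"delta_pos":[-180,-160,20]}
    - {"delta_pos":[-220,-195,30]}

```text
invalid input at $.steps[0]: expected keys delta_pos, turn
```

Request:
apply_moves:
  steps:
    - {"delta_pos":[-25,-20,20],"turn":[0,0,-0.07]}
    - {"delta_pos":[-40,-33,35],"turn":[0,0,-0.14]}
    - {"delta_pos":[-40,-33,35],"turn":[0,0,-0.195]}
    - {"delta_pos":[-40,-33,35],"turn":[0,0,-0.195]}

```text
t: 2.2
ee_pos: [0.2407, 0.5695, 0.1796]
orientation: [-0.221, -3.134, -0.0]
force: [0.3, -0.3, -0.2]
gripper_width: 0.0918
grip_force: 0.0
```

Run:
```python
from h import *
s=st(); print(R.from_rotvec(s["orientation"]).as_matrix().round(3))
T=np.array([.558,.1125]);a=np.radians(82);u=np.array([np.cos(a),np.sin(a)]);v=np.array([-u[1],u[0]])
p=s["ee_pos"][:2]-T; print("rel",p@u,p@v)
im,d=viewer.snapshot("scene"); cv2.imwrite("pics/c2.png",cv2.resize(im[150:280,150:350],None,fx=4,fy=4,interpolation=cv2.INTER_CUBIC))
```

```text
{'t': 2.2, 'ee_pos': [0.2407, 0.5695, 0.1796], 'orientation': [-0.2211, -3.1337, -0.0002], 'force': [0.2508, -0.3139, -0.1883], 'gripper_width': 0.0918}
[[-0.99  0.14 -0.  ]
 [ 0.14  0.99  0.  ]
 [ 0.    0.   -1.  ]]
rel 0.40842285364327113 0.37777565910518124
```

View pics/c2.png

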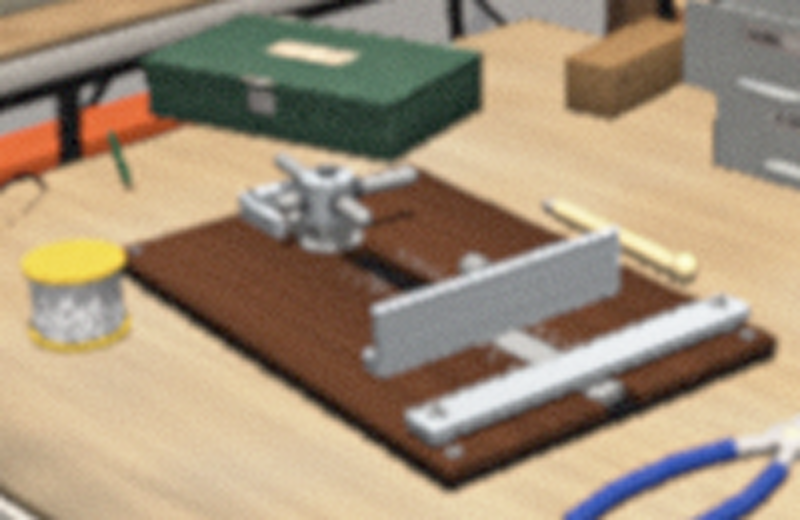

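The view shows the arm still clear of the bed and the jig unchanged. The tool axes now match the jig axes, so I'll travel.

Request:
apply_moves:
  grip: 0
  steps:
    - {"delta_pos":[-25,-33,0],"turn":[0,0,0]}
    - {"delta_pos":[-60,-79,0],"turn":[0,0,0]}
    - {"delta_pos":[-95,-125,0],"turn":[0,0,0]}
    - {"delta_pos":[-130,-171,0],"turn":[0,0,0]}
    - {"delta_pos":[-165,-217,0],"turn":[0,0,0]}

```text
t: 2.88
ee_pos: [0.3746, 0.3307, 0.1802]
orientation: [0.22, 3.133, 0.002]
force: [0.8, -0.2, 0.3]
gripper_width: 0.0441
grip_force: 0.0
```

Request:
apply_moves:
  steps:
    - {"delta_pos":[-35,-46,0],"turn":[0,0,0]}
    - {"delta_pos":[-75,-98,0],"turn":[0,0,0]}
    - {"delta_pos":[-115,-150,20],"turn":[0,0,0]}
    - {"delta_pos":[-155,-202,40],"turn":[0,0,0]}
    - {"delta_pos":[-183,-240,60],"turn":[0,0,0]}

```text
t: 3.5
ee_pos: [0.5215, 0.0707, 0.1214]
orientation: [0.219, 3.131, 0.002]
force: [0.5, 0.8, -0.7]
gripper_width: 0.0006
grip_force: 0.0
```

```bash
cat >> h.py <<'E'
def rel():
    s=st(); T=np.array([.558,.1125]);a=np.radians(82);u=np.array([np.cos(a),np.sin(a)]);v=np.array([-u[1],u[0]])
    p=s["ee_pos"][:2]-T; print("rel u,v mm",(1e3*np.array([p@u,p@v])).round(1),"F u,v",np.round([s["force"][:2]@u,s["force"][:2]@v],2)); return s
E
python3 - <<'E'
from h import *
s=rel(); print(R.from_rotvec(s["orientation"]).as_matrix().round(3))
im,d=viewer.snapshot("scene"); cv2.imwrite("pics/c3.png",cv2.resize(im[130:280,170:370],None,fx=4,fy=4,interpolation=cv2.INTER_CUBIC))
E
```

```text
{'t': 3.5, 'ee_pos': [0.5215, 0.0707, 0.1214], 'orientation': [0.2193, 3.1312, 0.0015], 'force': [0.4984, 0.7569, -0.7379], 'gripper_width': 0.0006}
rel u,v mm [-46.5  30.3] F u,v [ 0.82 -0.39]
[[-0.99   0.139  0.003]
 [ 0.139  0.99   0.001]
 [-0.003  0.001 -1.   ]]
```

View pics/c3.png

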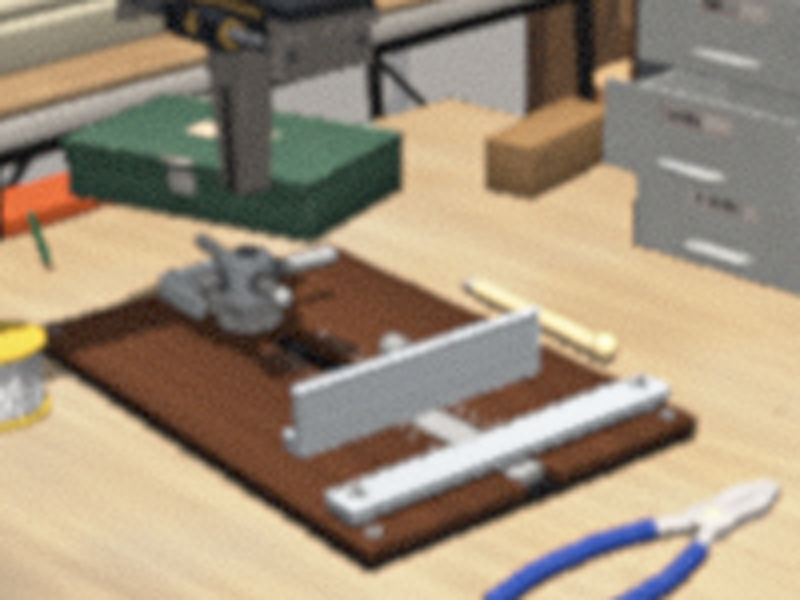

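The shut fingers hang beside and above the turret at about px (240,190), on the near side of the rod that points at the fence. I'll descend, then push.

Request:
apply_moves:
  steps:
    - {"delta_pos":[1,-3,20],"turn":[0,0,0]}
    - {"delta_pos":[1,-3,45],"turn":[0,0,0]}
    - {"delta_pos":[1,-3,70],"turn":[0,0,0]}
    - {"delta_pos":[1,-3,87],"turn":[0,0,0]}
    - {"delta_pos":[1,-3,87],"turn":[0,0,0]}

```text
t: 4.18
ee_pos: [0.5177, 0.069, 0.0332]
orientation: [-0.219, -3.132, 0.001]
force: [-0.9, 0.6, 0.5]
gripper_width: 0.0006
grip_force: 0.0
```

Request:
apply_moves:
  steps:
    - {"delta_pos":[-4,0,0],"turn":[0,0,0]}
    - {"delta_pos":[-8,0,0],"turn":[0,0,0]}
    - {"delta_pos":[-12,0,0],"turn":[0,0,0]}
    - {"delta_pos":[-16,0,0],"turn":[0,0,0]}
    - {"delta_pos":[-20,0,0],"turn":[0,0,0]}

```text
t: 4.8
ee_pos: [0.5365, 0.0661, 0.0339]
orientation: [-0.219, -3.13, 0.0]
force: [-7.0, -0.9, 5.5]
gripper_width: 0.0007
grip_force: 3.3
```

Run:
```python
from h import *
rel()
viewer.snapshot("top"); viewer.snapshot("scene")
for c in("top","scene"): print([(round(float(q["score"]),2),np.round(q["xyz"],4)) for n in("short_tip","turret_axis") for q in viewer.tip_of(n,c)[:1]])
```

```text
{'t': 4.8, 'ee_pos': [0.5365, 0.0661, 0.0339], 'orientation': [-0.219, -3.13, 0.0005], 'force': [-7.0402, -0.8615, 5.4971], 'gripper_width': 0.0007}
rel u,v mm [-49.   14.8] F u,v [-1.83  6.85]
[]
[(0.57, array([0.5275, 0.1158, 0.0447])), (0.58, array([0.5555, 0.1138, 0.0459]))]
```

Request:
apply_moves:
  steps:
    - {"delta_pos":[-3,0,0],"turn":[0,0,0]}
    - {"delta_pos":[-6,0,0],"turn":[0,0,0]}
    - {"delta_pos":[-9,0,0],"turn":[0,0,0]}
    - {"delta_pos":[-12,0,0],"turn":[0,0,0]}
    - {"delta_pos":[-15,0,0],"turn":[0,0,0]}

```text
t: 5.72
ee_pos: [0.55, 0.0649, 0.0335]
orientation: [-0.217, -3.128, -0.0]
force: [-8.0, 2.4, 5.8]
gripper_width: 0.0005
grip_force: 4.2
```

Run:
```python
from h import *
rel()
im,d=viewer.snapshot("scene"); cv2.imwrite("pics/c4.png",cv2.resize(im[150:260,170:320],None,fx=5,fy=5,interpolation=cv2.INTER_CUBIC))
print([(round(float(q["score"]),2),np.round(q["xyz"],4)) for n in("short_tip","turret_axis") for q in viewer.tip_of(n,"scene")[:1]])
```

```text
{'t': 5.725, 'ee_pos': [0.55, 0.0649, 0.0335], 'orientation': [-0.2173, -3.1277, -0.0004], 'force': [-7.9821, 2.3772, 5.8005], 'gripper_width': 0.0005}
rel u,v mm [-48.3   1.3] F u,v [1.24 8.24]
[(0.77, array([0.5271, 0.1034, 0.0469])), (0.96, array([0.5584, 0.1133, 0.0454]))]
```

View pics/c4.png

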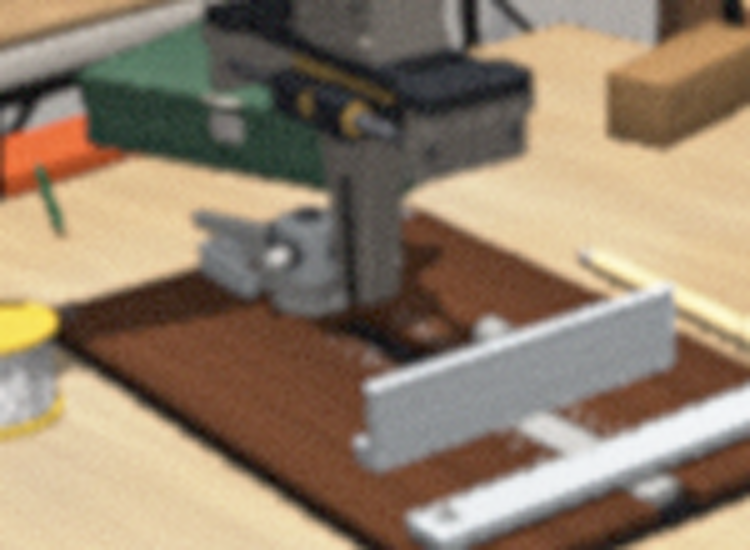

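The finger at px (365,250) is pushing the rod, and the short rod (px 280,255) has turned about 25° CCW. I'll continue.

Request:
apply_moves:
  steps:
    - {"delta_pos":[-3,0,0],"turn":[0,0,0]}
    - {"delta_pos":[-6,0,0],"turn":[0,0,0]}
    - {"delta_pos":[-9,0,0],"turn":[0,0,0]}
    - {"delta_pos":[-12,0,0],"turn":[0,0,0]}
    - {"delta_pos":[-15,0,0],"turn":[0,0,0]}

```text
t: 6.5
ee_pos: [0.5646, 0.0625, 0.0328]
orientation: [-0.217, -3.127, 0.0]
force: [-6.7, 1.2, 0.6]
gripper_width: 0.0009
grip_force: 2.8
```

Run:
```python
from h import *
rel()
viewer.snapshot("scene")
print([(round(float(q["score"]),2),np.round(q["xyz"],4)) for n in("short_tip","turret_axis") for q in viewer.tip_of(n,"scene")[:1]])
```

```text
{'t': 6.5, 'ee_pos': [0.5646, 0.0625, 0.0328], 'orientation': [-0.2172, -3.1273, 0.0004], 'force': [-6.7449, 1.2311, 0.5731], 'gripper_width': 0.0009}
rel u,v mm [-48.6 -13.5] F u,v [0.28 6.85]
[(0.63, array([ 0.5372, -0.0337,  0.0435])), (0.87, array([0.554 , 0.1125, 0.0477]))]
```

Request:
apply_moves:
  steps:
    - {"delta_pos":[-2,0,0],"turn":[0,0,0]}
    - {"delta_pos":[-4,0,0],"turn":[0,0,0]}
    - {"delta_pos":[-6,0,0],"turn":[0,0,0]}
    - {"delta_pos":[-8,0,0],"turn":[0,0,0]}
    - {"delta_pos":[-10,0,0],"turn":[0,0,0]}

```text
t: 7.28
ee_pos: [0.5781, 0.0594, 0.0341]
orientation: [0.221, 3.133, -0.001]
force: [-2.7, -2.8, 0.7]
gripper_width: 0.0003
grip_force: 1.5
```

Run:
```python
from h import *
rel()
viewer.snapshot("scene")
print([(round(float(q["score"]),2),np.round(q["xyz"],4)) for n in("short_tip","turret_axis") for q in viewer.tip_of(n,"scene")[:2]])
```

```text
{'t': 7.275, 'ee_pos': [0.5781, 0.0594, 0.0341], 'orientation': [0.221, 3.1333, -0.0014], 'force': [-2.7083, -2.7835, 0.7442], 'gripper_width': 0.0003}
rel u,v mm [-49.8 -27.3] F u,v [-3.13  2.29]
[(0.78, array([0.5311, 0.0914, 0.0423])), (0.76, array([0.5537, 0.1122, 0.0473]))]
```

Request:
apply_moves:
  steps:
    - {"delta_pos":[-1,0,0],"turn":[0,0,0]}
    - {"delta_pos":[-2,0,0],"turn":[0,0,0]}

```text
t: 7.68
ee_pos: [0.5798, 0.0604, 0.0341]
orientation: [-0.219, -3.134, -0.0]
force: [-1.9, -1.9, 0.3]
gripper_width: 0.0002
grip_force: 1.2
```

Run:
```python
from h import *
rel()
im,d=viewer.snapshot("scene"); cv2.imwrite("pics/c5.png",cv2.resize(im[170:250,180:290],None,fx=7,fy=7,interpolation=cv2.INTER_CUBIC))
print([(round(float(q["score"]),2),np.round(q["xyz"],4)) for n in("short_tip","turret_axis") for q in viewer.tip_of(n,"scene")[:2]])
```

```text
{'t': 7.675, 'ee_pos': [0.5798, 0.0604, 0.0341], 'orientation': [-0.2194, -3.1339, -0.0003], 'force': [-1.9306, -1.9332, 0.2729], 'gripper_width': 0.0002}
rel u,v mm [-48.6 -28.8] F u,v [-2.18  1.64]
[(0.91, array([0.533 , 0.0932, 0.0439])), (0.76, array([0.5545, 0.1138, 0.0468]))]
```

View pics/c5.png

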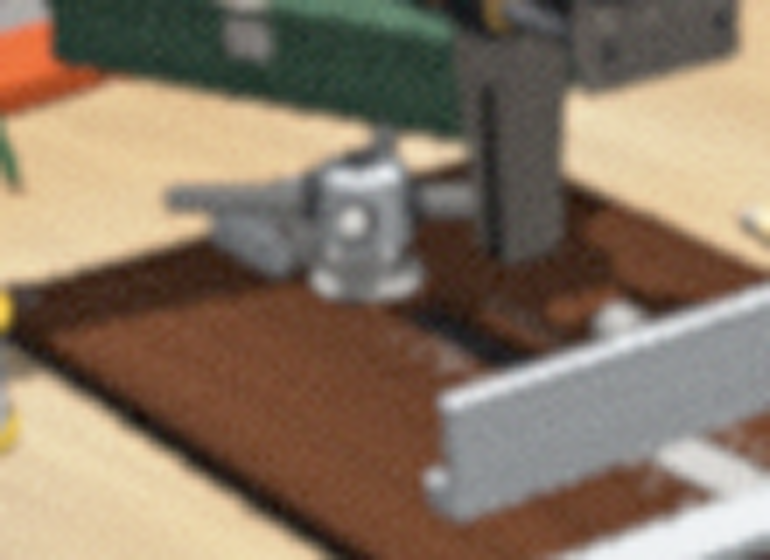

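The camera sees the short rod head-on at px (350,220), so the turret is near 45°, at the crest with low force. The finger is near the rod's end, so I'll follow the arc inward (+u), which turns the rod further.

Request:
apply_moves:
  steps:
    - {"delta_pos":[0,3,0],"turn":[0,0,0]}
    - {"delta_pos":[0,6,0],"turn":[0,0,0]}
    - {"delta_pos":[0,9,0],"turn":[0,0,0]}
    - {"delta_pos":[-1,12,0],"turn":[0,0,0]}

```text
t: 8.32
ee_pos: [0.5857, 0.069, 0.0349]
orientation: [0.223, 3.127, -0.003]
force: [3.7, -7.5, -0.4]
gripper_width: 0.0007
grip_force: 2.6
```

Run:
```python
from h import *
rel()
viewer.snapshot("scene")
print([(round(float(q["score"]),2),np.round(q["xyz"],4)) for n in("short_tip","turret_axis") for q in viewer.tip_of(n,"scene")[:2]])
```

```text
{'t': 8.325, 'ee_pos': [0.5857, 0.069, 0.0349], 'orientation': [0.2234, 3.1268, -0.0034], 'force': [3.6994, -7.4524, -0.4374], 'gripper_width': 0.0007}
rel u,v mm [-39.3 -33.5] F u,v [-6.87 -4.7 ]
[(0.95, array([0.5385, 0.0839, 0.0439])), (0.76, array([0.5536, 0.1137, 0.0455]))]
```

The turret is at about 67°, past the crest. I'll back the finger off slightly and let the turret settle.

Request:
apply_moves:
  steps:
    - {"delta_pos":[0,-3,0],"turn":[0,0,0]}
    - {"delta_pos":[0,-6,0],"turn":[0,0,0]}
    - {"delta_pos":[0,-9,0],"turn":[0,0,0]}
    - {"delta_pos":[0,-12,0],"turn":[0,0,0]}
    - {"delta_pos":[0,-12,0],"turn":[0,0,0]}

```text
t: 9.1
ee_pos: [0.5806, 0.0598, 0.034]
orientation: [-0.22, -3.134, 0.0]
force: [0.3, 0.1, -0.5]
gripper_width: 0.0004
grip_force: 0.0
```

Run:
```python
from h import *
rel()
viewer.snapshot("scene")
print([(round(float(q["score"]),2),np.round(q["xyz"],4)) for n in("short_tip","turret_axis") for q in viewer.tip_of(n,"scene")[:2]])
```

```text
{'t': 9.1, 'ee_pos': [0.5806, 0.0598, 0.034], 'orientation': [-0.2202, -3.1338, 0.0], 'force': [0.324, 0.1457, -0.5181], 'gripper_width': 0.0004}
rel u,v mm [-49.  -29.7] F u,v [ 0.19 -0.3 ]
[(0.65, array([0.5559, 0.113 , 0.0442]))]
```

The finger is free, with no force on it. I'll raise it, go to the gap behind the fence and look from there.

Request:
apply_moves:
  steps:
    - {"delta_pos":[0,-2,-30],"turn":[0,0,0]}
    - {"delta_pos":[0,-2,-70],"turn":[0,0,0]}
    - {"delta_pos":[0,-30,-95],"turn":[0,0,0]}
    - {"delta_pos":[15,-75,-95],"turn":[0,0,0]}
    - {"delta_pos":[30,-120,-95],"turn":[0,0,0]}

```text
t: 9.88
ee_pos: [0.534, -0.0554, 0.1295]
orientation: [0.218, 3.133, 0.0]
force: [-0.0, -0.6, 0.4]
gripper_width: 0.0007
grip_force: 0.0
```

Request:
apply_moves:
  steps:
    - {"delta_pos":[0,-25,0],"turn":[0,0,0]}
    - {"delta_pos":[0,-36,0],"turn":[0,0,0]}
    - {"delta_pos":[0,-36,0],"turn":[0,0,0]}

```text
t: 10.25
ee_pos: [0.5295, -0.0902, 0.129]
orientation: [0.22, 3.134, 0.0]
force: [-0.2, -0.2, 0.0]
gripper_width: 0.0007
grip_force: 0.0
```

Run:
```python
from h import *
rel()
im,d=viewer.snapshot("scene"); cv2.imwrite("pics/c6.png",cv2.resize(im[150:270,180:350],None,fx=4.6,fy=4.6,interpolation=cv2.INTER_CUBIC))
im,d=viewer.snapshot("top")
a=cv2.resize(im[150:265,160:320],None,fx=5,fy=5,interpolation=cv2.INTER_CUBIC); cv2.imwrite("pics/c7.png",a)
for c in("top","scene"):
  for n in("short_tip","turret_axis","fence_front","bumper_face","fence"): print(c,n,[(round(float(q["score"]),2),np.round(q["xyz"],4)) for q in viewer.tip_of(n,c)[:1]])
```

```text
{'t': 10.25, 'ee_pos': [0.5295, -0.0902, 0.129], 'orientation': [0.2205, 3.1336, 0.0003], 'force': [-0.1688, -0.2377, 0.0307], 'gripper_width': 0.0007}
rel u,v mm [-204.7    0. ] F u,v [-0.26  0.13]
top short_tip [(0.97, array([0.5404, 0.0855, 0.0451]))]
top turret_axis [(0.79, array([0.5563, 0.1135, 0.0483]))]
top fence_front []
top bumper_face [(0.68, array([0.5574, 0.1144, 0.048 ]))]
top fence []
scene short_tip [(0.9, array([0.5399, 0.0849, 0.0483]))]
scene turret_axis [(0.84, array([0.5573, 0.1143, 0.0442]))]
scene fence_front [(0.72, array([ 0.5301, -0.0569,  0.0589]))]
scene bumper_face []
scene fence [(0.92, array([ 0.5329, -0.0491,  0.0079]))]
```

View pics/c6.png

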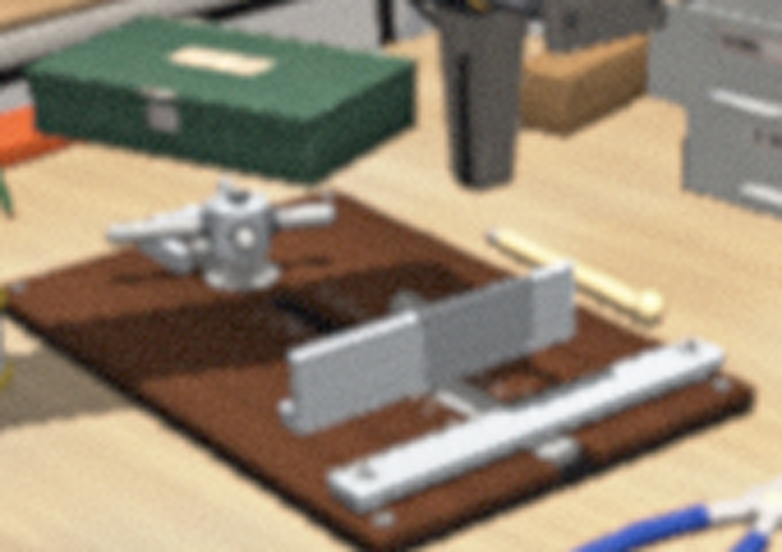

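View pics/c7.png

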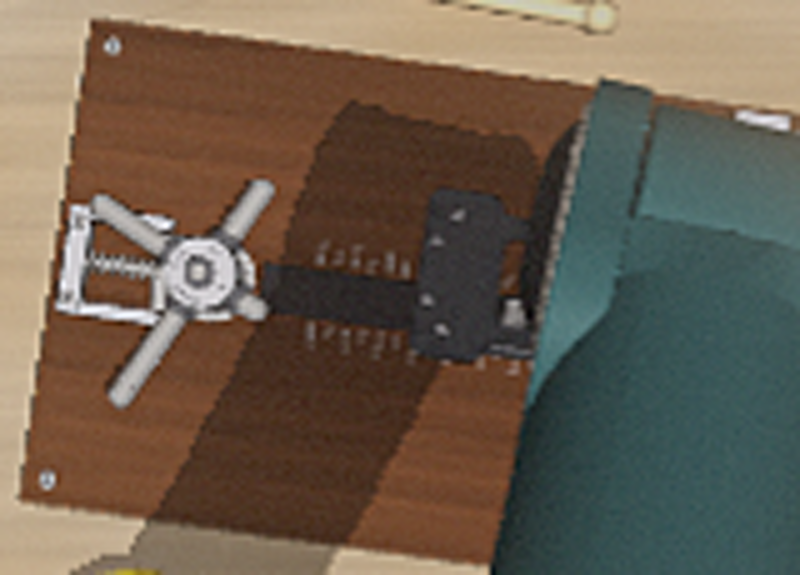

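The turret sits at about 67°, with the short rod tip at px (260,308) in the top crop and about 24° short of its click. I'll check whether it is still creeping.

```bash
cat >> h.py <<'E'
def ang(c="top"):
    viewer.snapshot(c); t=env.get_state()["t"]; q=viewer.tip_of("short_tip",c)
    a=np.radians(82);u=np.array([np.cos(a),np.sin(a)]);v=np.array([-u[1],u[0]])
    for d in q[:1]:
        p=d["xyz"][:2]-np.array([.5573,.1135]); print(c,round(t,2),"theta",np.degrees(np.arctan2(-p@u,p@v)).round(1),"r",np.linalg.norm(p).round(4),round(float(d["score"]),2))
E
python3 - <<'E'
from h import *
for i in range(4): ang("top"); ang("scene")
E
```

```text
top 10.9 theta 54.8 r 0.0343 0.97
scene 11.0 theta 70.4 r 0.0311 0.79
top 11.1 theta 59.1 r 0.0347 0.65
scene 11.2 theta 66.8 r 0.0332 0.88
top 11.3 theta 59.8 r 0.0357 0.62
scene 11.4 theta 66.5 r 0.0321 0.63
top 11.5 theta 58.6 r 0.0335 0.64
scene 11.6 theta 64.6 r 0.0333 0.74
```

```bash
cat >> h.py <<'E'
def proj(P,c):
    k=viewer.get_calibration(c); Rm=R.from_rotvec(k["orientation"]).as_matrix()
    q=(np.atleast_2d(P)-k["xyz"])@Rm; s=q[:,:2]/q[:,2:]; s=s*(1+k["k1"]*(s**2).sum(1,keepdims=True))
    return s@k["K"][:2,:2].T+k["K"][:2,2]
def rods(c="top",radii=(.024,.028,.045,.048,.058,.068),ax=(.5573,.1130)):
    im,_=viewer.snapshot(c); sat=cv2.cvtColor(im,cv2.COLOR_BGR2HSV)[...,1].astype(np.float32)
    t=np.radians(np.arange(0,360,2)); print("t",round(env.get_state()["t"],2))
    for r in radii:
        A=t+np.radians(82)
        uv=proj(np.c_[ax[0]+r*np.cos(A),ax[1]+r*np.sin(A),0*A+.049],c).astype(np.float32)
        g=cv2.remap(sat,uv[:,0][None],uv[:,1][None],cv2.INTER_LINEAR)[0]; m=g<70
        out=[];i=0
        e=np.flatnonzero(np.diff(np.r_[0,m.astype(int),0])).reshape(-1,2)
        print(int(r*1e3),[(int(2*a),int(2*b-2)) for a,b in e])
E
python3 - <<'E'
from h import *
rods()
E
```

```text
t 11.7
24 [(0, 80), (118, 160), (230, 256), (316, 352)]
28 [(0, 16), (38, 76), (140, 168), (172, 192), (234, 254), (314, 348)]
45 [(2, 8), (30, 38), (58, 72), (162, 186), (238, 250), (332, 344)]
48 [(0, 10), (28, 36), (60, 72), (164, 186), (238, 246), (332, 342)]
58 [(0, 28), (60, 70), (156, 156), (166, 184), (334, 358)]
68 [(18, 24), (60, 68), (170, 184)]
```

The rods measure at 64°, 154°, 242° and 338°, so the turret hangs about 25° short, held by detent friction and not moving. I'll push the 52 mm rod on in +u from its −u side.

Request:
apply_moves:
  steps:
    - {"delta_pos":[-10,30,0],"turn":[0,0,0]}
    - {"delta_pos":[-25,75,0],"turn":[0,0,0]}
    - {"delta_pos":[-40,120,0],"turn":[0,0,0]}
    - {"delta_pos":[-46,143,0],"turn":[0,0,0]}
    - {"delta_pos":[-46,143,20],"turn":[0,0,0]}

```text
t: 12.32
ee_pos: [0.5962, 0.0471, 0.1099]
orientation: [0.214, 3.131, 0.002]
force: [0.1, -0.2, 0.4]
gripper_width: 0.0003
grip_force: 0.0
```

Request:
apply_moves:
  steps:
    - {"delta_pos":[0,0,25],"turn":[0,0,0]}
    - {"delta_pos":[0,0,50],"turn":[0,0,0]}
    - {"delta_pos":[0,0,74],"turn":[0,0,0]}
    - {"delta_pos":[0,4,74],"turn":[0,0,0]}
    - {"delta_pos":[0,8,74],"turn":[0,0,0]}

```text
t: 12.95
ee_pos: [0.5964, 0.0527, 0.0358]
orientation: [0.22, 3.133, -0.0]
force: [0.3, -0.1, -0.9]
gripper_width: 0.0003
grip_force: 0.0
```

Request:
apply_moves:
  steps:
    - {"delta_pos":[0,3,0],"turn":[0,0,0]}
    - {"delta_pos":[0,6,0],"turn":[0,0,0]}
    - {"delta_pos":[0,9,0],"turn":[0,0,0]}
    - {"delta_pos":[0,12,0],"turn":[0,0,0]}
    - {"delta_pos":[0,15,0],"turn":[0,0,0]}

```text
t: 13.58
ee_pos: [0.598, 0.0679, 0.035]
orientation: [0.219, 3.134, 0.0]
force: [0.1, 0.8, 0.1]
gripper_width: 0.0006
grip_force: 0.0
```

Run:
```python
from h import *
rel(); ang("scene"); rods(radii=(.024,.045,.058,.068))
```

```text
{'t': 13.575, 'ee_pos': [0.598, 0.0679, 0.035], 'orientation': [0.2195, 3.1339, 0.0], 'force': [0.1113, 0.7795, 0.099], 'gripper_width': 0.0006}
rel u,v mm [-38.6 -45.8] F u,v [ 0.79 -0.  ]
scene 13.62 theta 67.5 r 0.0345 0.94
t 13.72
24 [(178, 180), (234, 234)]
45 [(146, 146), (156, 156), (166, 166), (174, 180), (188, 190), (194, 196), (210, 212), (216, 216), (224, 224)]
58 [(8, 10), (16, 18), (32, 32), (136, 136), (146, 148), (156, 156), (166, 186), (198, 200), (204, 208), (220, 222), (228, 228), (246, 246), (306, 306), (338, 346), (354, 354)]
68 [(0, 8), (12, 14), (18, 24), (126, 126), (130, 130), (168, 184), (206, 228), (240, 240), (244, 244), (290, 290), (294, 294), (320, 324), (328, 328), (334, 358)]
```

Request:
apply_moves:
  steps:
    - {"delta_pos":[0,3,0],"turn":[0,0,0]}
    - {"delta_pos":[0,5,0],"turn":[0,0,0]}
    - {"delta_pos":[0,7,0],"turn":[0,0,0]}
    - {"delta_pos":[0,9,0],"turn":[0,0,0]}
    - {"delta_pos":[0,10,0],"turn":[0,0,0]}

```text
t: 14.35
ee_pos: [0.599, 0.0785, 0.035]
orientation: [-0.218, -3.133, -0.001]
force: [0.3, 0.1, -0.3]
gripper_width: 0.0005
grip_force: 0.0
```

Run:
```python
from h import *
rel(); ang("scene")
```

```text
{'t': 14.35, 'ee_pos': [0.599, 0.0785, 0.035], 'orientation': [-0.2185, -3.1334, -0.0011], 'force': [0.3261, 0.0773, -0.3232], 'gripper_width': 0.0005}
rel u,v mm [-27.9 -45.4] F u,v [ 0.12 -0.31]
scene 14.4 theta 82.9 r 0.0353 0.83
```

Request:
apply_moves:
  steps:
    - {"delta_pos":[0,2,0],"turn":[0,0,0]}
    - {"delta_pos":[0,4,0],"turn":[0,0,0]}
    - {"delta_pos":[0,6,0],"turn":[0,0,0]}

```text
t: 14.82
ee_pos: [0.6002, 0.0839, 0.035]
orientation: [-0.219, -3.134, -0.0]
force: [0.4, -0.4, -0.3]
gripper_width: 0.0006
grip_force: 0.0
```

Run:
```python
from h import *
rel(); ang("scene"); ang("scene"); ang("scene")
im,d=viewer.snapshot("scene"); cv2.imwrite("pics/c8.png",cv2.resize(im[170:250,180:290],None,fx=7,fy=7,interpolation=cv2.INTER_CUBIC))
```

```text
{'t': 14.825, 'ee_pos': [0.6002, 0.0839, 0.035], 'orientation': [-0.2193, -3.1339, -0.0002], 'force': [0.4004, -0.3802, -0.2779], 'gripper_width': 0.0006}
rel u,v mm [-22.5 -45.7] F u,v [-0.32 -0.45]
scene 14.88 theta 86.2 r 0.0353 0.91
scene 14.97 theta 86.9 r 0.0349 0.69
scene 15.07 theta 86.8 r 0.0329 0.93
```

Request:
apply_moves:
  steps:
    - {"delta_pos":[0,-4,0],"turn":[0,0,0]}
    - {"delta_pos":[0,-10,-30],"turn":[0,0,0]}
    - {"delta_pos":[0,-10,-70],"turn":[0,0,0]}
    - {"delta_pos":[10,-40,-94],"turn":[0,0,0]}
    - {"delta_pos":[20,-85,-94],"turn":[0,0,0]}

```text
t: 15.8
ee_pos: [0.5699, 0.0026, 0.1313]
orientation: [0.215, 3.129, 0.002]
force: [0.1, -0.6, -0.1]
gripper_width: 0.0001
grip_force: 0.0
```

Request:
apply_moves:
  steps:
    - {"delta_pos":[10,-45,0],"turn":[0,0,0]}
    - {"delta_pos":[20,-80,0],"turn":[0,0,0]}
    - {"delta_pos":[26,-98,0],"turn":[0,0,0]}
    - {"delta_pos":[26,-98,0],"turn":[0,0,0]}

```text
t: 16.3
ee_pos: [0.5289, -0.092, 0.1291]
orientation: [0.223, 3.133, 0.0]
force: [1.1, 0.5, -0.2]
gripper_width: 0.0004
grip_force: 0.0
```

Run:
```python
from h import *
rel(); rods(); ang("scene"); ang("top"); 
im=viewer.snapshot("top")[0]; cv2.imwrite("pics/c9.png",cv2.resize(im[165:245,160:270],None,fx=7,fy=7,interpolation=cv2.INTER_CUBIC))
```

```text
{'t': 16.3, 'ee_pos': [0.5289, -0.092, 0.1291], 'orientation': [0.2229, 3.1334, 0.0002], 'force': [1.0693, 0.5364, -0.1715], 'gripper_width': 0.0004}
rel u,v mm [-206.6    0.4] F u,v [ 0.68 -0.98]
t 16.35
24 [(0, 16), (30, 58), (68, 100), (118, 182), (254, 278), (316, 320), (348, 358)]
28 [(0, 14), (46, 50), (72, 96), (160, 192), (256, 278), (314, 326), (350, 358)]
45 [(0, 10), (30, 38), (78, 92), (162, 188), (260, 272), (332, 340), (352, 358)]
48 [(0, 8), (28, 36), (80, 92), (164, 188), (262, 270), (334, 342), (354, 358)]
58 [(0, 28), (80, 90), (156, 156), (168, 186), (340, 358)]
68 [(16, 24), (82, 90), (170, 184), (344, 344)]
top 16.5 theta 82.4 r 0.0323 0.92
```

Run:
```python
from h import *
im=cv2.imread("pics/top0.png"); hsv=cv2.cvtColor(im,cv2.COLOR_BGR2HSV)
g=cv2.GaussianBlur(hsv[...,2],(3,3),0).astype(np.float32)
from scipy.optimize import minimize
hx=np.linspace(-.165,.175,120); hy=np.linspace(-.11,.11,80)
def cost(p):
    x,y,yaw=p[0]/1e3,p[1]/1e3,np.radians(p[2]); c,s=np.cos(yaw),np.sin(yaw); tot=0
    def samp(a,b):
        P=np.c_[x+c*a-s*b,y+s*a+c*b,0*a+.016]; uv=proj(P,"top").astype(np.float32)
        return cv2.remap(g,uv[:,0][None],uv[:,1][None],cv2.INTER_LINEAR)[0]
    d=.004
    for sg in(1,-1): tot+=np.median(samp(hx,0*hx+sg*(.115+d))-samp(hx,0*hx+sg*(.115-d)))+np.mean(np.clip(samp(hx,0*hx+sg*(.115+d))-samp(hx,0*hx+sg*(.115-d)),0,80))
    for a,o in((.18,1),(-.17,-1)): tot+=np.mean(np.clip(samp(0*hy+a+o*d,hy)-samp(0*hy+a-o*d,hy),0,80))
    return -tot
best=min((minimize(cost,[543+dx,12+dy,w],method="Nelder-Mead",options=dict(initial_simplex=[[543+dx,12+dy,w],[548+dx,12+dy,w],[543+dx,17+dy,w],[543+dx,12+dy,w+3]])) for dx in(-3,3) for dy in(-3,3) for w in(80,83)),key=lambda r:r.fun)
print(best.x,best.fun); x,y,w=best.x; a=np.radians(w); print("axis",x+105*np.cos(a),y+105*np.sin(a))
A=(x/1e3+.105*np.cos(a),y/1e3+.105*np.sin(a))
rods(radii=(.026,.045,.05,.058,.066),ax=A)
v0=viewer.snapshot; viewer_snap=v0
import h
class V:
    def __getattr__(s,n): return getattr(viewer,n)
    def snapshot(s,c): return cv2.imread("pics/top0.png"),None
h.viewer=V(); print("start"); h.rods(radii=(.026,.045,.05,.058,.066),ax=A)
```

```text
Traceback (most recent call last):
  File "h.py", line 23, in proj
    k=viewer.get_calibration(c); Rm=R.from_rotvec(k["orientation"]).as_matrix()
ValueError: time passes only in moves, steps and waits
```

```bash
sed -i 's/k=viewer.get_calibration(c); Rm=/k=cal(c); Rm=/' h.py; sed -i '1i import functools' h.py
cat >> h.py <<'E'
@functools.lru_cache(None)
def cal(c): return viewer.get_calibration(c)
E
cat > fit.py <<'E'
from h import *
im=cv2.imread("pics/top0.png"); hsv=cv2.cvtColor(im,cv2.COLOR_BGR2HSV)
g=cv2.GaussianBlur(hsv[...,2],(3,3),0).astype(np.float32)
from scipy.optimize import minimize
hx=np.linspace(-.165,.175,120); hy=np.linspace(-.11,.11,80); d=.004
def cost(p):
    x,y,yaw=p[0]/1e3,p[1]/1e3,np.radians(p[2]); c,s=np.cos(yaw),np.sin(yaw); tot=0
    def samp(a,b):
        uv=proj(np.c_[x+c*a-s*b,y+s*a+c*b,0*a+.016],"top").astype(np.float32)
        return cv2.remap(g,uv[:,0][None],uv[:,1][None],cv2.INTER_LINEAR)[0]
    for sg in(1,-1): tot+=np.mean(np.clip(samp(hx,0*hx+sg*(.115+d))-samp(hx,0*hx+sg*(.115-d)),0,80))
    for a,o in((.18,1),(-.17,-1)): tot+=np.mean(np.clip(samp(0*hy+a+o*d,hy)-samp(0*hy+a-o*d,hy),0,80))
    return -tot
best=min((minimize(cost,[543+dx,12+dy,w],method="Nelder-Mead",options=dict(initial_simplex=[[543+dx,12+dy,w],[548+dx,12+dy,w],[543+dx,17+dy,w],[543+dx,12+dy,w+3]])) for dx in(-3,3) for dy in(-3,3) for w in(80,83)),key=lambda r:r.fun)
x,y,w=best.x; a=np.radians(w); A=((x+105*np.cos(a))/1e3,(y+105*np.sin(a))/1e3); print(best.x,best.fun,"axis",A)
rr=(.026,.045,.05,.058,.066)
rods(radii=rr,ax=A)
class V:
    def snapshot(s,c): return cv2.imread("pics/top0.png"),None
import h
h.viewer=V(); print("start"); h.rods(radii=rr,ax=A)
E
python3 fit.py
```

```text
[541.48532789  10.71950885  82.51976927] -287.37982177734375 axis (np.float64(0.5551546581247343), np.float64(0.11482594194354794))
t 16.65
26 [(0, 10), (44, 50), (74, 100), (164, 186), (252, 276), (308, 316), (344, 358)]
45 [(0, 4), (26, 34), (80, 94), (166, 190), (258, 270), (330, 336), (350, 358)]
50 [(0, 4), (24, 32), (82, 92), (168, 190), (260, 268), (334, 340), (350, 358)]
58 [(0, 26), (82, 92), (158, 160), (170, 188), (338, 358)]
66 [(14, 14), (18, 22), (82, 90), (172, 186), (340, 344)]
start
t 16.65
26 [(0, 10), (44, 48), (74, 96), (164, 186), (250, 274), (308, 316), (342, 358)]
45 [(0, 6), (26, 34), (166, 190), (254, 268), (330, 336), (346, 358)]
50 [(0, 6), (24, 32), (168, 190), (256, 268), (334, 340), (348, 358)]
58 [(0, 26), (158, 160), (170, 188), (258, 266), (338, 358)]
66 [(18, 22), (172, 186), (340, 342), (348, 356)]
```

The turret has settled to about 86°, roughly 3–4° short of its click. That is nearly there, so one gentle nudge on the same rod should centre it.

Request:
apply_moves:
  steps:
    - {"delta_pos":[-10,40,0],"turn":[0,0,0]}
    - {"delta_pos":[-25,90,0],"turn":[0,0,0]}
    - {"delta_pos":[-40,140,0],"turn":[0,0,0]}
    - {"delta_pos":[-46,168,0],"turn":[0,0,0]}
    - {"delta_pos":[-46,168,15],"turn":[0,0,0]}

```text
t: 17.27
ee_pos: [0.5992, 0.0725, 0.1142]
orientation: [0.211, 3.132, 0.003]
force: [-1.1, -0.9, -0.3]
gripper_width: 0.0004
grip_force: 0.0
```

Request:
apply_moves:
  steps:
    - {"delta_pos":[0,0,30],"turn":[0,0,0]}
    - {"delta_pos":[0,0,60],"turn":[0,0,0]}
    - {"delta_pos":[0,0,79],"turn":[0,0,0]}
    - {"delta_pos":[0,8,79],"turn":[0,0,0]}
    - {"delta_pos":[0,14,79],"turn":[0,0,0]}

```text
t: 17.9
ee_pos: [0.6008, 0.0832, 0.0358]
orientation: [0.219, 3.133, 0.001]
force: [-0.6, -0.4, 0.1]
gripper_width: 0.0004
grip_force: 0.0
```

Request:
apply_moves:
  steps:
    - {"delta_pos":[0,1,0],"turn":[0,0,0]}
    - {"delta_pos":[0,2,0],"turn":[0,0,0]}
    - {"delta_pos":[0,3,0],"turn":[0,0,0]}

```text
t: 18.27
ee_pos: [0.6007, 0.0856, 0.0355]
orientation: [0.22, 3.133, 0.0]
force: [-0.3, -0.1, -0.6]
gripper_width: 0.0008
grip_force: 0.0
```

Run:
```python
from h import *
rel(); ang("scene"); ang("scene")
```

```text
{'t': 18.275, 'ee_pos': [0.6007, 0.0856, 0.0355], 'orientation': [0.2197, 3.1332, 0.0002], 'force': [-0.3307, -0.0577, -0.5882], 'gripper_width': 0.0008}
rel u,v mm [-20.7 -46. ] F u,v [-0.1   0.32]
scene 18.32 theta 88.7 r 0.0328 0.72
scene 18.43 theta 89.8 r 0.0345 0.84
```

Request:
apply_moves:
  steps:
    - {"delta_pos":[0,1,0],"turn":[0,0,0]}
    - {"delta_pos":[0,2,0],"turn":[0,0,0]}
    - {"delta_pos":[0,3,0],"turn":[0,0,0]}

```text
t: 18.85
ee_pos: [0.6009, 0.0884, 0.035]
orientation: [-0.22, -3.134, 0.0]
force: [1.0, -1.7, 0.2]
gripper_width: 0.0007
grip_force: 0.7
```

Request:
apply_moves:
  steps:
    - {"delta_pos":[0,1,0],"turn":[0,0,0]}
    - {"delta_pos":[0,2,0],"turn":[0,0,0]}
    - {"delta_pos":[0,3,0],"turn":[0,0,0]}

```text
t: 19.23
ee_pos: [0.6012, 0.0896, 0.035]
orientation: [-0.221, -3.133, 0.003]
force: [-0.6, -6.4, 1.1]
gripper_width: 0.0002
grip_force: 3.2
```

Run:
```python
from h import *
rel(); ang("scene"); ang("scene")
```

```text
{'t': 19.225, 'ee_pos': [0.6012, 0.0896, 0.035], 'orientation': [-0.2213, -3.1335, 0.0032], 'force': [-0.6021, -6.3602, 1.0601], 'gripper_width': 0.0002}
rel u,v mm [-16.7 -46. ] F u,v [-6.38 -0.29]
scene 19.27 theta 95.3 r 0.0342 0.65
scene 19.38 theta 88.4 r 0.0312 0.72
```

The rod meets stiff resistance within 1–2 mm (6 N), so it is seated in its click. I'll back off and go to the fence.

Request:
apply_moves:
  steps:
    - {"delta_pos":[0,-5,0],"turn":[0,0,0]}
    - {"delta_pos":[0,-14,-5],"turn":[0,0,0]}
    - {"delta_pos":[0,-16,-45],"turn":[0,0,0]}
    - {"delta_pos":[0,-25,-90],"turn":[0,0,0]}
    - {"delta_pos":[10,-70,-94],"turn":[0,0,0]}

```text
t: 20.05
ee_pos: [0.5848, 0.0264, 0.133]
orientation: [0.21, 3.126, 0.006]
force: [0.6, -1.1, -0.4]
gripper_width: 0.0004
grip_force: 0.0
```

Request:
apply_moves:
  steps:
    - {"delta_pos":[12,-45,0],"turn":[0,0,0]}
    - {"delta_pos":[24,-90,0],"turn":[0,0,0]}
    - {"delta_pos":[36,-119,0],"turn":[0,0,0]}
    - {"delta_pos":[36,-119,0],"turn":[0,0,0]}

```text
t: 20.55
ee_pos: [0.5284, -0.0917, 0.1296]
orientation: [0.227, 3.133, -0.0]
force: [0.1, 1.0, 0.5]
gripper_width: 0.0002
grip_force: 0.0
```

Run:
```python
from h import *
rel(); rods(radii=(.045,.05,.058,.066),ax=(.5565,.1135)); ang("scene")
for n in("fence_front","fence","bumper_face"): print(n,[(round(float(q["score"]),2),np.round(q["xyz"],4)) for q in viewer.tip_of(n,"scene")[:1]])
```

```text
{'t': 20.55, 'ee_pos': [0.5284, -0.0917, 0.1296], 'orientation': [0.2267, 3.1329, -0.0001], 'force': [0.1164, 0.9547, 0.5473], 'gripper_width': 0.0002}
rel u,v mm [-206.3    0.9] F u,v [0.96 0.02]
t 20.6
45 [(0, 8), (28, 36), (84, 96), (164, 188), (266, 278), (332, 338), (356, 358)]
50 [(0, 8), (26, 34), (86, 96), (166, 188), (336, 342), (358, 358)]
58 [(0, 26), (86, 96), (156, 158), (168, 188), (340, 358)]
66 [(12, 24), (86, 94), (170, 186), (342, 348)]
scene 20.65 theta 92.2 r 0.0338 0.73
fence_front [(0.77, array([ 0.5315, -0.0561,  0.0593]))]
fence []
bumper_face [(0.6, array([ 0.5391, -0.032 ,  0.0463]))]
```

The rods now line up at 0/90/180/270°, so the turret is set. I'll descend behind the fence and push along +u.

Request:
apply_moves:
  steps:
    - {"delta_pos":[-1,2,30],"turn":[0,0,0]}
    - {"delta_pos":[-1,2,60],"turn":[0,0,0]}
    - {"delta_pos":[-1,2,85],"turn":[0,0,0]}
    - {"delta_pos":[-1,2,100],"turn":[0,0,0]}
    - {"delta_pos":[-1,2,100],"turn":[0,0,0]}

```text
t: 21.48
ee_pos: [0.5302, -0.0869, 0.0281]
orientation: [-0.218, -3.132, -0.0]
force: [-0.9, -0.2, 1.5]
gripper_width: 0.0006
grip_force: 0.0
```

Request:
apply_moves:
  steps:
    - {"delta_pos":[0,4,0],"turn":[0,0,0]}
    - {"delta_pos":[0,9,0],"turn":[0,0,0]}
    - {"delta_pos":[0,14,0],"turn":[0,0,0]}
    - {"delta_pos":[0,19,0],"turn":[0,0,0]}
    - {"delta_pos":[0,24,0],"turn":[0,0,0]}

```text
t: 22.1
ee_pos: [0.5348, -0.0662, 0.0303]
orientation: [0.222, 3.131, -0.004]
force: [-1.5, -7.9, 5.4]
gripper_width: 0.001
grip_force: 4.0
```

Request:
apply_moves:
  steps:
    - {"delta_pos":[0,5,0],"turn":[0,0,0]}
    - {"delta_pos":[0,10,0],"turn":[0,0,0]}
    - {"delta_pos":[0,15,0],"turn":[0,0,0]}
    - {"delta_pos":[0,20,0],"turn":[0,0,0]}
    - {"delta_pos":[0,25,0],"turn":[0,0,0]}

```text
t: 22.72
ee_pos: [0.5385, -0.0415, 0.0303]
orientation: [0.222, 3.131, -0.004]
force: [-1.1, -6.9, 5.4]
gripper_width: 0.0006
grip_force: 3.8
```

Run:
```python
from h import *
rel(); ang("scene")
for n in("fence_front","fence","bumper_face"): print(n,[(round(float(q["score"]),2),np.round(q["xyz"],4)) for q in viewer.tip_of(n,"scene")[:1]])
```

```text
{'t': 22.725, 'ee_pos': [0.5385, -0.0415, 0.0303], 'orientation': [0.2223, 3.1309, -0.0041], 'force': [-1.0545, -6.8776, 5.3632], 'gripper_width': 0.0006}
rel u,v mm [-155.2   -2.1] F u,v [-6.96  0.09]
scene 22.77 theta 95.1 r 0.0332 0.86
fence_front [(0.67, array([ 0.539 , -0.023 ,  0.0592]))]
fence [(0.94, array([ 0.538 , -0.0187,  0.0116]))]
bumper_face [(0.84, array([0.5464, 0.0035, 0.0429]))]
```

Request:
apply_moves:
  steps:
    - {"delta_pos":[0.4,5,0],"turn":[0,0,0]}
    - {"delta_pos":[0.8,10,0],"turn":[0,0,0]}
    - {"delta_pos":[1.2,15,0],"turn":[0,0,0]}
    - {"delta_pos":[1.6,20,0],"turn":[0,0,0]}
    - {"delta_pos":[2,25,0],"turn":[0,0,0]}

```text
t: 23.6
ee_pos: [0.5401, -0.0158, 0.0301]
orientation: [0.222, 3.131, -0.003]
force: [-0.3, -6.9, 7.0]
gripper_width: 0.0006
grip_force: 3.8
```

Request:
apply_moves:
  steps:
    - {"delta_pos":[0,5,0],"turn":[0,0,0]}
    - {"delta_pos":[0,10,0],"turn":[0,0,0]}
    - {"delta_pos":[0,15,0],"turn":[0,0,0]}
    - {"delta_pos":[0,20,0],"turn":[0,0,0]}
    - {"delta_pos":[0,25,0],"turn":[0,0,0]}

```text
t: 24.22
ee_pos: [0.5432, 0.0087, 0.0301]
orientation: [0.222, 3.132, -0.004]
force: [-1.1, -8.0, 6.5]
gripper_width: 0.0003
grip_force: 4.3
```

Request:
apply_moves:
  steps:
    - {"delta_pos":[0,3,0],"turn":[0,0,0]}
    - {"delta_pos":[0,6,0],"turn":[0,0,0]}
    - {"delta_pos":[0,9,0],"turn":[0,0,0]}
    - {"delta_pos":[0,12,0],"turn":[0,0,0]}

```text
t: 24.72
ee_pos: [0.5449, 0.0204, 0.0301]
orientation: [0.222, 3.132, -0.004]
force: [-1.5, -7.9, 6.7]
gripper_width: 0.0004
grip_force: 4.3
```

Run:
```python
from h import *
rel(); ang("scene")
for n in("fence_front","fence","bumper_face","short_tip"): print(n,[(round(float(q["score"]),2),np.round(q["xyz"],4)) for q in viewer.tip_of(n,"scene")[:1]])
```

```text
{'t': 24.725, 'ee_pos': [0.5449, 0.0204, 0.0301], 'orientation': [0.2219, 3.1319, -0.0036], 'force': [-1.4841, -7.8913, 6.6586], 'gripper_width': 0.0004}
rel u,v mm [-93.    0.2] F u,v [-8.02  0.37]
scene 24.77 theta 93.5 r 0.0368 0.59
fence_front [(0.98, array([0.5465, 0.0393, 0.0579]))]
fence [(0.88, array([0.5439, 0.0459, 0.007 ]))]
bumper_face [(0.64, array([0.5531, 0.0629, 0.0456]))]
short_tip [(0.59, array([0.5544, 0.0768, 0.0429]))]
```

Request:
apply_moves:
  steps:
    - {"delta_pos":[0,2,0],"turn":[0,0,0]}
    - {"delta_pos":[0,4,0],"turn":[0,0,0]}
    - {"delta_pos":[0,6,0],"turn":[0,0,0]}
    - {"delta_pos":[0,8,0],"turn":[0,0,0]}
    - {"delta_pos":[0,9,0],"turn":[0,0,0]}

```text
t: 25.65
ee_pos: [0.5462, 0.0291, 0.0302]
orientation: [0.222, 3.132, -0.004]
force: [-1.9, -8.2, 8.7]
gripper_width: 0.0005
grip_force: 4.8
```

Request:
apply_moves:
  steps:
    - {"delta_pos":[0,1,0],"turn":[0,0,0]}
    - {"delta_pos":[0,2,0],"turn":[0,0,0]}
    - {"delta_pos":[0,3,0],"turn":[0,0,0]}

```text
t: 26.02
ee_pos: [0.5467, 0.0319, 0.0302]
orientation: [0.222, 3.132, -0.004]
force: [-0.9, -9.1, 7.9]
gripper_width: 0.0007
grip_force: 4.8
```

Run:
```python
from h import *
rel(); ang("scene")
for n in("fence_front","fence","bumper_face","short_tip"): print(n,[(round(float(q["score"]),2),np.round(q["xyz"],4)) for q in viewer.tip_of(n,"scene")[:1]])
```

```text
{'t': 26.025, 'ee_pos': [0.5467, 0.0319, 0.0302], 'orientation': [0.2222, 3.1317, -0.004], 'force': [-0.9483, -9.1273, 7.8728], 'gripper_width': 0.0007}
rel u,v mm [-81.4   0. ] F u,v [-9.17 -0.33]
scene 26.07 theta 93.3 r 0.0326 0.73
fence_front [(0.58, array([0.5477, 0.05  , 0.0575]))]
fence [(0.84, array([0.5473, 0.0562, 0.01  ]))]
bumper_face [(0.67, array([0.5515, 0.0764, 0.0452]))]
short_tip [(0.73, array([0.5546, 0.081 , 0.045 ]))]
```

Request:
apply_moves:
  steps:
    - {"delta_pos":[0,0.7,0],"turn":[0,0,0]}
    - {"delta_pos":[0,1.4,0],"turn":[0,0,0]}
    - {"delta_pos":[0,2,0],"turn":[0,0,0]}

```text
t: 26.7
ee_pos: [0.5469, 0.0327, 0.0305]
orientation: [0.223, 3.132, -0.006]
force: [-1.7, -12.2, 12.2]
gripper_width: 0.0008
grip_force: 6.6
```

Request:
apply_moves:
  steps:
    - {"delta_pos":[0,0.5,0],"turn":[0,0,0]}
    - {"delta_pos":[0,1,0],"turn":[0,0,0]}

```text
t: 26.95
ee_pos: [0.5471, 0.033, 0.0307]
orientation: [0.224, 3.131, -0.007]
force: [-2.7, -13.4, 13.9]
gripper_width: 0.0005
grip_force: 7.4
```

Request:
apply_moves:
  steps:
    - {"delta_pos":[0,0.5,0],"turn":[0,0,0]}
    - {"delta_pos":[0,1,0],"turn":[0,0,0]}

```text
t: 27.2
ee_pos: [0.5473, 0.0333, 0.0309]
orientation: [0.225, 3.131, -0.007]
force: [-3.1, -14.8, 15.7]
gripper_width: 0.0005
grip_force: 8.2
```

Contact: the force climbs while the fence has stopped. I'll back straight off and check.

Request:
apply_moves:
  steps:
    - {"delta_pos":[0,-2,0],"turn":[0,0,0]}
    - {"delta_pos":[0,-5,0],"turn":[0,0,0]}
    - {"delta_pos":[0,-12,0],"turn":[0,0,0]}
    - {"delta_pos":[0,-25,0],"turn":[0,0,0]}
    - {"delta_pos":[0,-40,0],"turn":[0,0,0]}

```text
t: 27.82
ee_pos: [0.5404, -0.0013, 0.0288]
orientation: [-0.218, -3.134, -0.0]
force: [0.1, 0.4, -0.4]
gripper_width: 0.0004
grip_force: 0.0
```

Request:
apply_moves:
  steps:
    - {"delta_pos":[0,0,-30],"turn":[0,0,0]}
    - {"delta_pos":[0,-10,-80],"turn":[0,0,0]}
    - {"delta_pos":[0,-50,-120],"turn":[0,0,0]}
    - {"delta_pos":[0,-100,-130],"turn":[0,0,0]}
    - {"delta_pos":[0,-150,-130],"turn":[0,0,0]}

```text
t: 28.45
ee_pos: [0.52, -0.1516, 0.1604]
orientation: [0.219, 3.131, 0.0]
force: [0.4, 0.5, 0.1]
gripper_width: 0.0005
grip_force: 0.0
```

Run:
```python
from h import *
rel(); ang("top"); rods(radii=(.045,.05,.058,.066),ax=(.5565,.1135)); ang("scene")
for c in("top","scene"):
  for n in("fence_front","fence","bumper_face","short_tip","glass_cutter","solder_spool","grozing_pliers"): print(c,n,[(round(float(q["score"]),2),np.round(q["xyz"],4)) for q in viewer.tip_of(n,c)[:1]])
a=viewer.snapshot("top")[0][165:250,160:270]; b=viewer.snapshot("scene")[0][165:250,180:290]
cv2.imwrite("pics/fin.png",cv2.resize(np.hstack([a,b]),None,fx=3.6,fy=3.6,interpolation=cv2.INTER_CUBIC))
```

```text
{'t': 28.45, 'ee_pos': [0.52, -0.1516, 0.1604], 'orientation': [0.219, 3.1311, 0.0001], 'force': [0.3713, 0.5203, 0.1176], 'gripper_width': 0.0005}
rel u,v mm [-266.8    0.8] F u,v [ 0.57 -0.3 ]
top 28.5 theta 85.1 r 0.0319 0.85
t 28.6
45 [(0, 8), (28, 36), (84, 98), (164, 188), (264, 278), (332, 338), (356, 358)]
50 [(0, 8), (26, 34), (86, 96), (166, 194), (336, 342), (358, 358)]
58 [(0, 28), (86, 96), (156, 204), (340, 358)]
66 [(12, 24), (86, 94), (144, 216), (342, 350)]
scene 28.65 theta 93.5 r 0.033 0.66
top fence_front [(0.89, array([0.5451, 0.0462, 0.0581]))]
top fence [(0.63, array([5.487e-01, 5.800e-02, 5.000e-04]))]
top bumper_face [(0.96, array([0.5528, 0.0748, 0.0474]))]
top short_tip [(0.65, array([0.5494, 0.0813, 0.0468]))]
top glass_cutter [(0.78, array([0.6951, 0.0011, 0.0012]))]
top solder_spool [(0.57, array([0.3878, 0.1528, 0.0004]))]
top grozing_pliers []
scene fence_front [(0.74, array([0.5462, 0.0492, 0.0586]))]
scene fence [(0.84, array([0.5452, 0.0579, 0.0118]))]
scene bumper_face [(0.69, array([0.5535, 0.1129, 0.044 ]))]
scene short_tip [(0.66, array([0.5547, 0.0806, 0.0451]))]
scene glass_cutter [(0.44, array([ 6.922e-01,  5.000e-04, -1.000e-03]))]
scene solder_spool [(0.66, array([ 3.932e-01,  1.471e-01, -1.000e-04]))]
scene grozing_pliers [(0.87, array([ 0.5109, -0.2398, -0.0006]))]
```

View pics/fin.png

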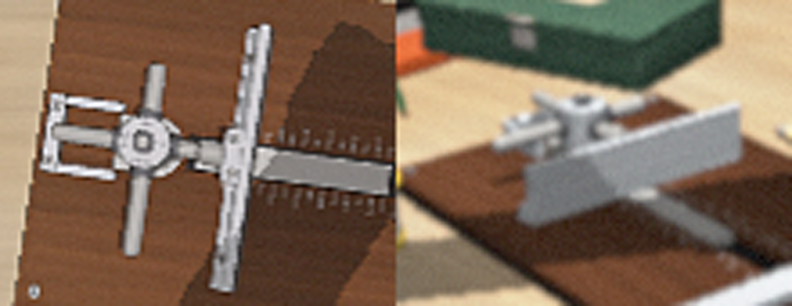

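The top crop (left) shows the short rod's tip at px (190,150) meeting the bumper at (195,150). The other rods are square and the fence sits in its groove; the cutter, spool and pliers read where they were. I'm handing in.

```bash
python3 -c "
from workcell import env
print(env.close_job())"
```

```text
the job is handed in; nothing more can be done
None
```

The job is handed in at about 29 s of the 67 s allowed: the shortest rod points at the fence, the bumper is snug against its tip, and the cutter, spool and pliers still read where they started.

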